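# Shut the key drawer and shoot its bolt

### The arm

A 6-joint arm with a two-finger parallel gripper is mounted at the origin on the work surface. World frame = base frame: x ahead of the robot, y to its left, z up, the work surface at z = 0. Lengths are in m, angles in rad, forces in N, time in s.
With the tool pointing down it reaches from about 0.3 to 0.775 m from the base axis. Payload 14.6 kg.
Tool frame: the origin (TCP) lies at the very end of the fingers, on their centre line; the grasp point (between the pads) lies 19 mm behind it (env.grip_point_offset is the distance from the TCP to the grasp point, in m); z points along the fingers, x is the direction in which the jaws open and shut, and the axes are right-handed (so a half turn about z gives the same grasp; the last joint's range is limited). The gripper opens to 85 mm and grips with 20 to 120 N. Pads are 22 mm wide; open, the fingers measure 114 mm over their backs; the gripper's body (76 mm by 85 mm) begins 54 mm behind the grasp point. The pads swing forward as they close: fully open they stand 13 mm farther back than shut.
Start: joints at [1.044, 0.3, 1.521, -0, 1.321, -0.067], TCP at [0.244, 0.493, 0.231] pointing down, gripper open.
Joint ranges: [-3.03, 3.03], [-0.79, 2.21], [0.23, 2.52], [-1.04, 4.18], [0, 3.07], [-2.55, 2.55]. Speed limits (rad/s): [2.22, 2.22, 2.57, 3.14, 3.14, 3.14].

### API

Orientations are given as [roll, pitch, yaw] about the fixed x, y, z axes, in that order (R = Rz(yaw) Ry(pitch) Rx(roll)).
In Python, from rig import env gives the robot as it stands.
- The arm moves only by the tool play_rows, never from a script. Its arguments are lists of equal length, an entry for each row: "offset": the shift along the world's x, y, z in cm, a list of three; "yaw": the turn about the world's z in rad. In form: {"offset": [[dx, dy, dz], ...], "yaw": [yaw, ...]}. A call has 1 to 12 rows; each row is the pose to reach, as a shift and turn from the pose commanded when the call began; what a row does not reach only later rows make up. A row lasts 1/8 s, in which the tool goes at most 62.5 mm and 10.7 degrees, less where a joint would pass 70% of its speed; a pose out of reach is approached as far as the arm can. A call with a gripper value outside its range is refused whole. "hand" is the gripper command: -1 is fully open, 1 is shut, values between are in proportion, set as the call begins (left out, the last holds). The fingers move at their own pace and stop on an object; "grip_force" is the grip in N (left out, the last holds). Time passes only in rows, so rows that repeat a pose let the fingers close. It gives the time, the measured TCP pose, the force and the opening at its end, in the units of the state.
- env.state(): the state, without advancing time (a new reading comes with each control period).
- env.read_camera(name): name is "scene" or "side" or "wrist"; returns (picture, depth): 480x640x3 uint8, red, green, blue; 480x640 float32, m along the optical axis (not along the pixel's ray), 0 where there is no reading.
- env.get_calibration(name): a dict with "K" (3x3 intrinsics, pixels), "R" (3x3) and "t" (3): a world point X has camera coordinates R X + t. Camera axes: x right, y down, z forward; pixel columns grow to the right and rows downward; lengths in m; the calibration is good to about 2 mm. A picture is of the moment at which its call begins: read the wrist's pose just before it. get_calibration takes no time and is no camera call; for the wrist camera it gives the pose at the moment of the call.
- env.job_done(): hands the job in, once; it reports no verdict.
The state is a dict: "clock": time; "joint_positions": joint angles; "dq": joint speeds; "effort": joint torques, N m; "ee_pos": TCP position; "tcp_rot": TCP orientation; "force": force on the tool from outside, world axes, zero at the start; "ft_torque": the same for the moment, N m; "grip_width": finger opening in m.
Only numpy, scipy, OpenCV 4.12 (cv2) and the standard library are available. Lean on these libraries where they do the work, as an engineer would, in place of code of your own. Each camera call takes 0.05 s, during which the arm holds its last target. There are 200 camera calls.

### The job

Push the mint-green key organiser's open drawer fully home with the fingertips, with the bike key left lying in it, and only then push the bolt's black thumb tab sideways as far as it goes, so that the bolt runs through the drawer's steel keeper and locks it. Do not lift or carry anything, and leave the ceramic bird and all the other things where they are.

Things in the scene. Friction and masses are not known exactly. Their poses are not given: they have to be found in the camera images.
- organiser: Mint-green metal key organiser, fixed to the table. Housing 170 mm deep (x), 260 wide (y), 55 high. Origin: centre of its underside (z = 0). Its x points from the drawer front to its back, y to the left seen from the robot, z up; turned by up to 0.35 rad. A rail with steel pegs and hanging spare keys stands along the back: 44 to 83 mm behind the origin, above 85 mm, top 160 mm.
- drawer (a joint): How far the slim drawer stands open, m: 0 = fully home, at most 0.10. It starts 0.055 to 0.095 open. It slides along the organiser's x axis (to -x = open) against a friction of about 1.5 N with a little damping, stays where it is left, has no spring, and meets a rigid stop when home.
- drawer_front (a point): Centre of the drawer front's outer face, 29 mm above the table; moves with the drawer. The flat mint panel is 250 mm wide, 8 thick, from 6 to 52 mm above the table; push it along the organiser's +x. No handle. A steel keeper arch (14 mm wide, top 77 mm above the table) stands on its top edge 51 mm to the left (organiser +y) of centre and runs 36 mm back.
- drawer_floor (a point): Centre of the drawer's inner floor, 9 mm above the table; moves with the drawer, axes parallel to the organiser's. The drawer's inside is 134 mm deep (x), 210 mm wide (y), with walls 3 mm thick and 31 mm high above the floor.
- bolt (a joint): Travel of the steel bolt along the organiser's +y, m: 0 = drawn back (unlocked), 0.035 = stop (fully across, through the keeper). It starts at 0 to 0.006. Friction about 1 N with a little damping; it stays where it is left.
- bolt_tab (a point): Middle of the face to push: the right-hand (organiser -y) side of the bolt's black thumb tab, 71 mm above the table; moves with the bolt. Tab 16 mm (x) by 12 (y), from 56 to 84 mm high, its middle 17 mm behind the housing's front edge. The 8 mm rod sticks out 10 mm from that face, 60 to 68 mm high; the housing top (55 mm) on that side is free. Beyond the tab: two guides, 73 mm high.
- bike_key: Bike key, black plastic head with a steel blade, 62 mm long (its y), 22 mm wide, 7 mm thick, lying in the drawer, head to its -y. Origin: on its underside, mid-length. It rides along with the drawer.
- bird: White ceramic bird ornament with blue wings, about 57 mm tall, 46 mm across; stands loose on the housing's top, left rear. Origin: centre of its underside.
- key_cover: Hard red silicone key cover, 58 x 32 x 12 mm, lying on the table to the right of the drawer. Origin: centre of its underside.
- hair_clip: Black plastic hair clip, 75 x 22 x 23 mm, lying on the table to the left of the drawer. Origin: centre of its underside.
- dish: Blue ceramic dish, 110 mm across, 35 mm high, on the table far to the left. Origin: centre of its underside.
- glasses_case: Blue spectacle case, 60 x 160 x 40 mm, on the table far to the right. Origin: centre of its underside.
- tape: Yellow tape measure, 62 x 34 x 60 mm, on the table far to the right, beyond the spectacle case. Origin: centre of its underside.
Things that resemble listed ones, but are neither listed nor needed, are in the scene too. Of the things shaped like the bird, the white one is meant.

How it is judged:
By the outcome, as a careful person would: the job done as asked, in the order asked, and still so for the second after the job is handed in, with the robot touching nothing.
It also fails if it takes over 40 s, if anything falls off the work surface, if the arm or the gripper's body presses on something with over 40 N, if the wrist force passes 120 N, or if a joint passes its speed limit or range.

## Working session

There is one attempt and no reset: what is moved stays moved. The work goes in short steps, Python scripts to look and compute and a tool call to move; the robot and the scene stay as the last step left them, time stands still between calls to the robot, and variables do not carry over. Pictures are saved under pics/ and viewed, about 8 in all and at most 12, crops included, and the job is handed in when it is done.

Besides the shell and the picture viewer there is one more tool, called as name(argument=value, ...), one argument or row to a line, values as JSON. play_rows: Moves the arm, as the interface text tells. Its arguments: {"type":"object","properties":{"offset":{"type":"array"},"yaw":{"type":"array"},"hand":{"type":"number"},"grip_force":{"type":"number"}},"required":["offset","yaw"]}

```bash
mkdir -p pics; cat > h.py <<'E'
from rig import env
import numpy as np, cv2
def shot(n,f):
    c=env.get_calibration(n); p,d=env.read_camera(n)
    cv2.imwrite(f'pics/{f}.png',p[:,:,::-1]); np.savez(f'pics/{f}.npz',p=p,d=d,**{k:np.array(c[k]) for k in('K','R','t')})
def load(f): return np.load(f'pics/{f}.npz')
def pts(s):
    K,R,t,d=s['K'],s['R'],s['t'],s['d']; v,u=np.mgrid[:480,:640]
    C=np.stack([(u-K[0,2])/K[0,0]*d,(v-K[1,2])/K[1,1]*d,d],-1)
    return (C-t)@R
def ray(s,u,v,z):
    r=s['R'].T@np.linalg.inv(s['K'])@[u,v,1]; o=-s['R'].T@s['t']; return o+r*(z-o[2])/r[2]
E
python3 - <<'E'
from h import *
shot('scene','sc0'); shot('side','si0')
print(env.state())
E
```

```text
{'clock': 0.1, 'joint_positions': array([ 1.04442213e+00,  3.00451694e-01,  1.52150609e+00,  1.16536483e-05,
        1.32069135e+00, -6.66267034e-02]), 'dq': array([-0.0021845 , -0.00283424, -0.00077676, -0.00025145, -0.00094146,
       -0.00102491]), 'effort': array([-3.25424880e-04, -5.44381285e+01, -3.62369549e+01, -1.42605204e-04,
        3.05750000e-03,  1.53491641e-06]), 'ee_pos': array([0.24395882, 0.49270926, 0.23076368]), 'tcp_rot': array([-3.14151105e+00,  1.05337795e-03,  1.11104599e+00]), 'force': array([ 0.96478267, -0.60225253,  0.01819469]), 'ft_torque': array([-0.00564075, -0.06354633,  0.00487013]), 'grip_width': 0.08539727447176844}
```

View pics/sc0.png

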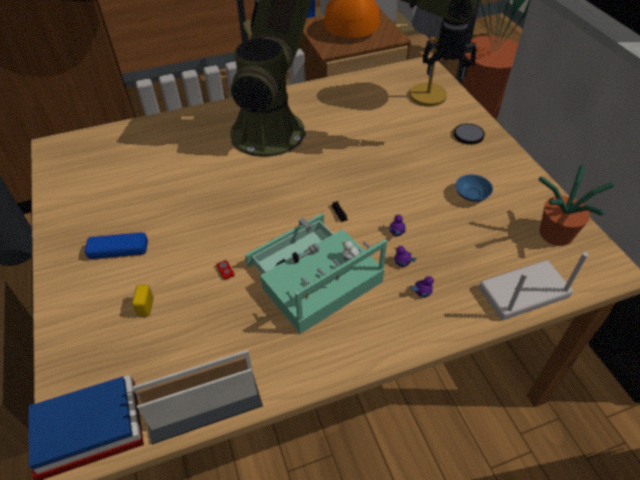

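View pics/si0.png

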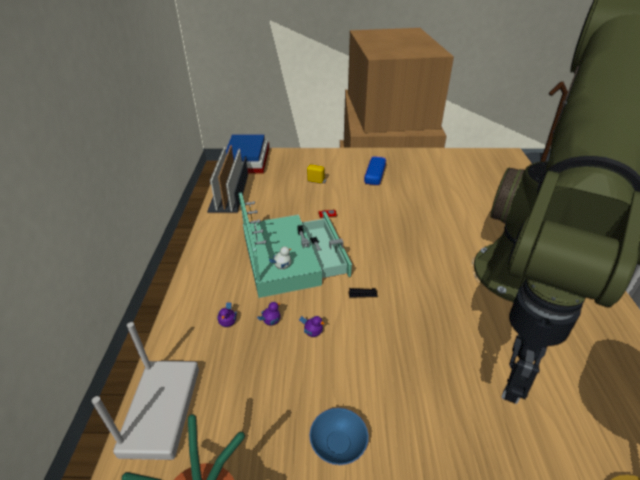

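The scene view faces the robot. It shows the organiser at about (315,270), with the drawer open toward the robot at (290,245), the white bird at (350,250) on the housing, the purple look-alike birds at (400,225), (403,256) and (425,287), the red cover at (225,270) and the hair clip at (340,211). In the side view the organiser is at (295,250), the keeper at about (335,243) and the tab at about (302,230).

```bash
python3 - <<'E'
from h import *
for f in('sc0','si0'):
    s=load(f); P=pts(s); hsv=cv2.cvtColor(s['p'],cv2.COLOR_RGB2HSV)
    m=cv2.inRange(hsv,(65,50,60),(92,255,255))>0; m&=s['d']>0
    q=P[m]; q=q[(q[:,0]>.3)&(q[:,0]<1)&(abs(q[:,1])<.4)]
    print(f,len(q),q.min(0),q.max(0),np.histogram(q[:,2],np.arange(0,.18,.01))[0])
    top=q[abs(q[:,2]-.055)<.006]
    print('top',cv2.minAreaRect((top[:,:2]*1000).astype(np.float32)))
    rail=q[q[:,2]>.1]
    vx,vy,x,y=cv2.fitLine((rail[:,:2]*1000).astype(np.float32),cv2.DIST_HUBER,0,.01,.01).ravel();print('rail',np.arctan2(vy,vx),x,y, rail[np.argmin(rail[:,1])],rail[np.argmax(rail[:,1])])
    x0,y0=(225,190) if f=='sc0' else (225,180)
    c=s['p'][y0:y0+150,x0:x0+180]
    cv2.imwrite(f'pics/{f}c.png',cv2.resize(c,None,fx=4,fy=4,interpolation=cv2.INTER_CUBIC)[:,:,::-1])
E
```

```text
sc0 8326 [ 0.46601464 -0.21089447 -0.00183583] [0.77742847 0.10005867 0.16771984] [ 340  934  445  508  535 4205  413   31   35   25   35   23   25   25
  194  291  261]
top ((619.500732421875, -59.314056396484375), (254.44859313964844, 260.1797790527344), 16.447769165039062)
rail -1.2858517 739.5286 -35.98546 [ 0.76633762 -0.14966374  0.1226864 ] [0.69942226 0.0981974  0.12544716]
si0 5777 [ 0.4622057  -0.3766216  -0.00236957] [0.81950347 0.10662241 0.16220758] [ 735  411  367  431  323 3086   38   21   22   17   21   11   19   16
   57  145   56]
top ((617.9179077148438, -56.27946472167969), (252.955078125, 266.21636962890625), 16.29140281677246)
rail -1.2816743 722.86066 14.491384 [ 0.76723658 -0.14702587  0.15886056] [0.69791499 0.10510121 0.12721716]
```

View pics/si0c.png

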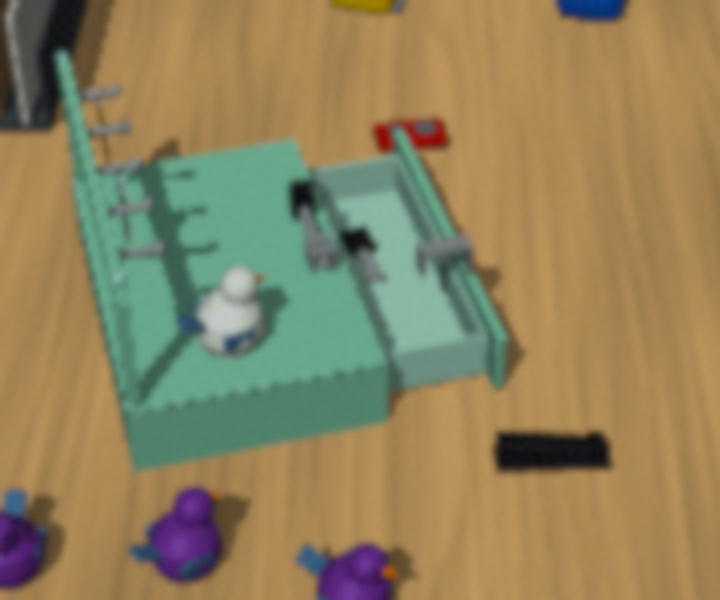

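```bash
python3 - <<'E'
from h import *
yaw=.286; ex=np.array([np.cos(yaw),np.sin(yaw)]); ey=np.array([-ex[1],ex[0]])
for f in('sc0','si0'):
    s=load(f); P=pts(s); hsv=cv2.cvtColor(s['p'],cv2.COLOR_RGB2HSV)
    m=(cv2.inRange(hsv,(65,50,60),(92,255,255))>0)&(s['d']>0)
    q=P[m]; q=q[(q[:,0]>.3)&(q[:,0]<1)&(abs(q[:,1])<.4)]
    top=q[abs(q[:,2]-.055)<.005]; a,b=top[:,:2]@ex,top[:,:2]@ey
    h=np.histogram(a,np.arange(.42,.76,.005)); print(f,'x hist',list(zip(np.round(h[1],3),h[0])))
    sel=a>np.percentile(a,50); print('b range',np.percentile(b[sel],[0.5,99.5]))
    u,v=(300.7,229.5) if f=='si0' else (0,0)
    if u:
        for z in(.084,.08,.056): r=ray(s,u,v,z); print('tabpix',z,r,r[:2]@ex,r[:2]@ey)
    W=P@np.eye(3); X,Y,Z=W[...,:2]@ex,W[...,:2]@ey,W[...,2]
    bl=(s['p'].max(2)<60)&(s['d']>0)&(Z>.062)&(Z<.1)&(X>.4)&(X<.68)&(abs(Y+.23)<.15)
    print('black',bl.sum(),np.argwhere(bl)[:5].tolist(), np.c_[X[bl],Y[bl],Z[bl]].round(3)[:40].tolist())
    gr=(hsv[...,1]<45)&(s['d']>0)&(Z>.066)&(Z<.085)&(X>.42)&(X<.56)&(abs(Y+.2)<.12)
    print('grey',gr.sum(),np.percentile(np.c_[X[gr],Y[gr],Z[gr]],[5,50,95],axis=0).round(3).tolist() if gr.any() else '')
E
```

```text
sc0 x hist [(np.float64(0.42), np.int64(0)), (np.float64(0.425), np.int64(0)), (np.float64(0.43), np.int64(0)), (np.float64(0.435), np.int64(0)), (np.float64(0.44), np.int64(0)), (np.float64(0.445), np.int64(0)), (np.float64(0.45), np.int64(42)), (np.float64(0.455), np.int64(103)), (np.float64(0.46), np.int64(2)), (np.float64(0.465), np.int64(0)), (np.float64(0.47), np.int64(0)), (np.float64(0.475), np.int64(0)), (np.float64(0.48), np.int64(0)), (np.float64(0.485), np.int64(0)), (np.float64(0.49), np.int64(0)), (np.float64(0.495), np.int64(0)), (np.float64(0.5), np.int64(0)), (np.float64(0.505), np.int64(0)), (np.float64(0.51), np.int64(0)), (np.float64(0.515), np.int64(0)), (np.float64(0.52), np.int64(0)), (np.float64(0.525), np.int64(1)), (np.float64(0.53), np.int64(53)), (np.float64(0.535), np.int64(96)), (np.float64(0.54), np.int64(94)), (np.float64(0.545), np.int64(103)), (np.float64(0.55), np.int64(125)), (np.float64(0.555), np.int64(131)), (np.float64(0.56), np.int64(133)), (np.float64(0.565), np.int64(132)), (np.float64(0.57), np.int64(131)), (np.float64(0.575), np.int64(143)
[... 5080 characters left out ...]
.548, -0.261, 0.083], [0.545, -0.259, 0.083], [0.557, -0.258, 0.083], [0.555, -0.255, 0.085], [0.551, -0.257, 0.083], [0.549, -0.253, 0.085], [0.545, -0.26, 0.079], [0.558, -0.254, 0.083], [0.554, -0.258, 0.079], [0.552, -0.253, 0.083], [0.548, -0.258, 0.078], [0.545, -0.258, 0.077], [0.557, -0.259, 0.075], [0.555, -0.255, 0.078], [0.552, -0.255, 0.077], [0.549, -0.255, 0.076], [0.547, -0.253, 0.078], [0.558, -0.255, 0.075], [0.555, -0.255, 0.074], [0.552, -0.256, 0.073], [0.55, -0.253, 0.075], [0.546, -0.257, 0.071], [0.558, -0.256, 0.071], [0.555, -0.257, 0.07], [0.546, -0.257, 0.068], [0.555, -0.255, 0.068]]
grey 120 [[0.457, -0.257, 0.067], [0.545, -0.196, 0.074], [0.557, -0.171, 0.078]]
```

View pics/sc0c.png

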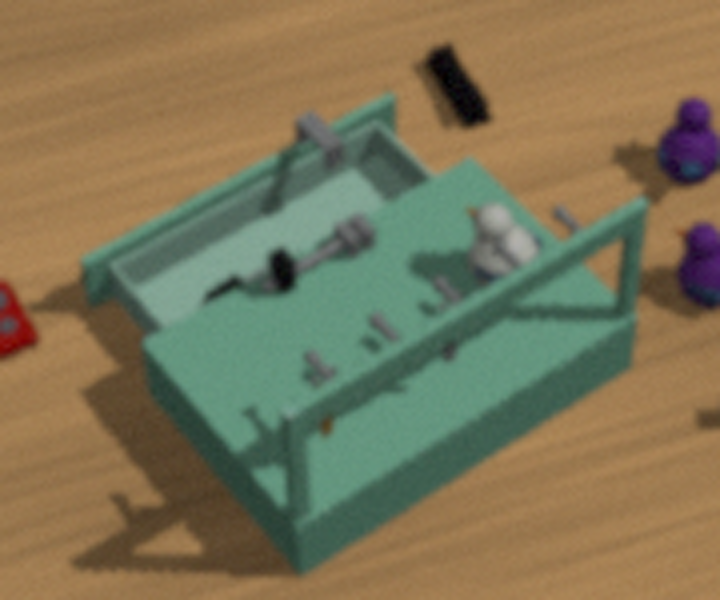

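In the enlarged crops, the thumb tab is the black block with the rod at (303,198) in the side crop and (283,268) in the scene crop, at z ≈ 0.056–0.084 on the housing. The black item at (357,240) in the side crop lies down in the drawer, so it is the bike key. The organiser's yaw is about 0.286. I'll shut the fingers and move to a point in front of the drawer.

play_rows(
  offset=[
    [2,-5,0],
    [4,-10.5,0],
    [6,-16,0],
    [8,-21.5,0],
    [10,-27,0],
    [12,-32.5,0],
    [13.5,-38,-1],
    [15,-43.5,-2],
    [17,-49,-3],
    [18.5,-54.5,-3],
    [20.4,-59.9,-3],
    [20.4,-59.9,-3],
  ],
  yaw=[-0.08,-0.16,-0.24,-0.32,-0.4,-0.48,-0.56,-0.64,-0.72,-0.8,-0.825,-0.825],
  hand=1,
  grip_force=40,
)

```text
clock: 1.6
ee_pos: [0.4483, -0.1089, 0.2007]
tcp_rot: [-3.141, 0.001, 0.282]
force: [0.5, 0.6, 0.0]
grip_width: -0.0
```

```bash
python3 - <<'E'
from h import *
shot('wrist','w0'); s=load('w0'); P=pts(s)
yaw=.286; ex=np.array([np.cos(yaw),np.sin(yaw)]); ey=np.array([-ex[1],ex[0]])
X,Y,Z=P[...,:2]@ex,P[...,:2]@ey,P[...,2]
hsv=cv2.cvtColor(s['p'],cv2.COLOR_RGB2HSV)
m=(cv2.inRange(hsv,(65,50,60),(92,255,255))>0)&(s['d']>0)&(abs(Z-.053)<.005)
for lo in np.arange(-.34,-.1,.04):
    k=m&(abs(Y-lo)<.01); h=np.histogram(X[k],np.arange(.42,.6,.004)); print(round(lo,2),[(round(e,3),int(n)) for n,e in zip(*h) if n>3][:40:1][:9])
bl=(s['p'].max(2)<70)&(s['d']>0)&(Z>.06)&(Z<.09)&(X>.53)&(X<.57)
print(bl.sum(),np.percentile(np.c_[X[bl],Y[bl],Z[bl]],[3,50,97],axis=0).round(4) if bl.any() else '')
print(env.state()['ee_pos'])
E
```

```text
-0.34 [(np.float64(0.448), 43), (np.float64(0.452), 72), (np.float64(0.456), 25), (np.float64(0.532), 78), (np.float64(0.536), 75), (np.float64(0.54), 76), (np.float64(0.544), 70), (np.float64(0.548), 72), (np.float64(0.552), 76)]
-0.3 [(np.float64(0.448), 50), (np.float64(0.452), 80), (np.float64(0.456), 37), (np.float64(0.532), 82), (np.float64(0.536), 79), (np.float64(0.54), 87), (np.float64(0.544), 82), (np.float64(0.548), 82), (np.float64(0.552), 83)]
-0.26 [(np.float64(0.448), 55), (np.float64(0.452), 90), (np.float64(0.456), 44), (np.float64(0.532), 99), (np.float64(0.536), 92), (np.float64(0.54), 89), (np.float64(0.544), 50), (np.float64(0.548), 34), (np.float64(0.56), 45)]
-0.22 [(np.float64(0.448), 66), (np.float64(0.452), 100), (np.float64(0.456), 49), (np.float64(0.532), 105), (np.float64(0.536), 103), (np.float64(0.54), 84), (np.float64(0.544), 57), (np.float64(0.548), 42), (np.float64(0.56), 38)]
-0.18 [(np.float64(0.448), 69), (np.float64(0.452), 72), (np.float64(0.456), 14), (np.float64(0.532), 114), (np.float64(0.536), 115), (np.float64(0.54), 115), (np.float64(0.544), 108), (np.float64(0.548), 119), (np.float64(0.552), 111)]
-0.14 [(np.float64(0.448), 73), (np.float64(0.452), 131), (np.float64(0.456), 63), (np.float64(0.532), 129), (np.float64(0.536), 129), (np.float64(0.54), 126), (np.float64(0.544), 127), (np.float64(0.548), 135), (np.float64(0.552), 123)]
592 [[ 0.5415 -0.2687  0.0613]
 [ 0.5438 -0.261   0.077 ]
 [ 0.5557 -0.2019  0.0852]]
[ 0.44787771 -0.10717456  0.20068109]
```

View pics/w0.png

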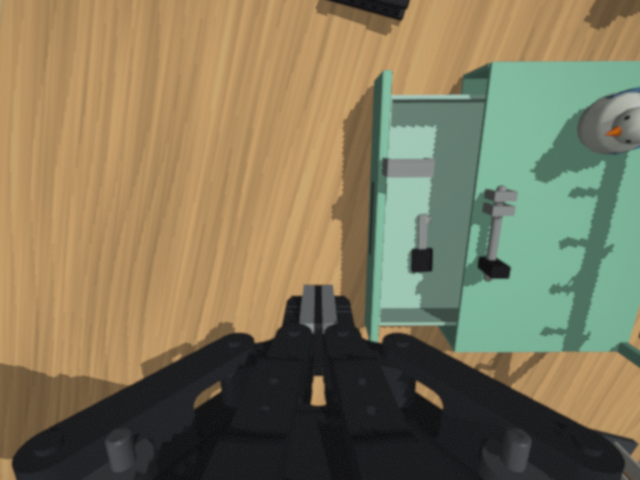

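The wrist view shows the drawer front's edge at column 378, the keeper at (408,168), the bike key at (422,240) with its head at the bottom, the tab at (493,268) with the rod, guides near (500,205), and the bird at (612,120). The finger linkages splay along the jaw axis, so I'm checking how high they sit above the tips.

```bash
python3 - <<'E'
from h import *
s=load('w0'); P=pts(s); t=np.array([.4479,-.1072,.2007])
yaw=.286; ex=np.array([np.cos(yaw),np.sin(yaw)]); ey=np.array([-ex[1],ex[0]])
for u,v in[(318,295),(318,325),(300,310),(235,345),(400,345),(450,375),(515,430),(560,440),(340,390),(120,440)]:
    d=P[v,u]-t; print(u,v,(d[:2]@ex).round(3),(d[:2]@ey).round(3),d[2].round(3))
E
```

```text
318 295 0.0 0.009 0.016
318 325 0.0 0.007 0.037
300 310 -0.007 0.005 0.022
235 345 -0.025 0.01 0.053
400 345 0.025 0.01 0.054
450 375 0.036 0.009 0.066
515 430 0.043 0.009 0.084
560 440 0.051 0.009 0.087
340 390 0.005 0.014 0.078
120 440 -0.042 0.01 0.087
```

play_rows(
  offset=[
    [0.6,1.5,-4],
    [0.6,1.5,-9],
    [0.6,1.5,-14],
    [0.6,1.5,-16.5],
    [0.6,1.5,-16.5],
  ],
  yaw=[0,0,0,0,0],
)

```text
clock: 2.28
ee_pos: [0.4529, -0.0898, 0.0351]
tcp_rot: [-3.14, 0.003, 0.288]
force: [0.4, -0.3, 0.4]
grip_width: -0.0003
```

play_rows(
  offset=[
    [1.0,0.29,0],
    [1.9,0.56,0],
    [2.5,0.73,0],
    [2.9,0.85,0],
    [3.3,0.97,0],
    [3.8,1.12,0],
    [4.4,1.29,0],
    [5.0,1.47,0],
    [5.6,1.65,0],
    [6.2,1.82,0],
    [6.8,2.0,0],
    [7.4,2.18,0],
  ],
  yaw=[0,0,0,0,0,0,0,0,0,0,0,0],
)

```text
clock: 3.78
ee_pos: [0.5285, -0.0693, 0.0363]
tcp_rot: [3.142, -0.0, 0.286]
force: [-1.6, -2.0, 1.8]
grip_width: 0.0007
```

play_rows(
  offset=[
    [0.5,0.15,0],
    [1.0,0.29,0],
    [1.4,0.41,0],
    [1.7,0.5,0],
    [2.0,0.59,0],
    [2.0,0.59,0],
  ],
  yaw=[0,0,0,0,0,0],
)

```text
clock: 4.53
ee_pos: [0.5483, -0.0633, 0.0362]
tcp_rot: [-3.142, -0.0, 0.286]
force: [-0.4, -0.3, 0.1]
grip_width: 0.0002
```

play_rows(
  offset=[
    [0.2,0.06,0],
    [0.4,0.12,0],
    [0.6,0.18,0],
    [0.7,0.21,0],
  ],
  yaw=[0,0,0,0],
)

```text
clock: 5.03
ee_pos: [0.5529, -0.0619, 0.036]
tcp_rot: [-3.14, 0.006, 0.286]
force: [-26.0, -8.6, 15.6]
grip_width: 0.0001
```

The push met the stop at about 27 N. I'll back off, rise, and check.

play_rows(
  offset=[
    [-0.5,-0.15,0],
    [-2,-0.6,0],
    [-5,-1.5,2],
    [-8,-2.4,7],
    [-9,-2.6,13],
    [-9,-2.6,16],
    [-9,-2.6,16],
  ],
  yaw=[0,0,0,0,0,0,0],
)

```text
clock: 5.9
ee_pos: [0.4661, -0.0875, 0.1987]
tcp_rot: [3.139, -0.005, 0.286]
force: [-0.3, 0.0, -0.6]
grip_width: -0.0004
```

```bash
python3 - <<'E'
from h import *
print(env.state()['ee_pos'])
shot('wrist','w1'); s=load('w1'); P=pts(s)
yaw=.286; ex=np.array([np.cos(yaw),np.sin(yaw)]); ey=np.array([-ex[1],ex[0]])
X,Y,Z=P[...,:2]@ex,P[...,:2]@ey,P[...,2]
hsv=cv2.cvtColor(s['p'],cv2.COLOR_RGB2HSV)
m=(cv2.inRange(hsv,(65,50,60),(92,255,255))>0)&(s['d']>0)&(abs(Z-.053)<.006)
for lo in(-.34,-.3,-.2,-.12):
    k=m&(abs(Y-lo)<.01); print(lo,np.percentile(X[k],[.5,2]))
bl=(s['p'].max(2)<70)&(s['d']>0)&(Z>.06)&(Z<.09)&(X>.535)&(X<.565)&(Y<-.235)&(Y>-.29)
print(bl.sum(),np.percentile(np.c_[X[bl],Y[bl],Z[bl]],[2,50,98],axis=0).round(4))
tp=bl&(Z>.08); print('top',tp.sum(),np.percentile(np.c_[X[tp],Y[tp],Z[tp]],[2,50,98],axis=0).round(4))
E
```

```text
[ 0.46605117 -0.08754448  0.19867766]
-0.34 [0.52763019 0.53440819]
-0.3 [0.52564472 0.52717469]
-0.2 [0.52578815 0.52720485]
-0.12 [0.52583417 0.52721118]
454 [[ 0.5423 -0.2692  0.0616]
 [ 0.5463 -0.262   0.0811]
 [ 0.556  -0.2586  0.0854]]
top 240 [[ 0.5426 -0.269   0.0806]
 [ 0.5488 -0.2632  0.0841]
 [ 0.5563 -0.2589  0.0856]]
```

View pics/w1.png

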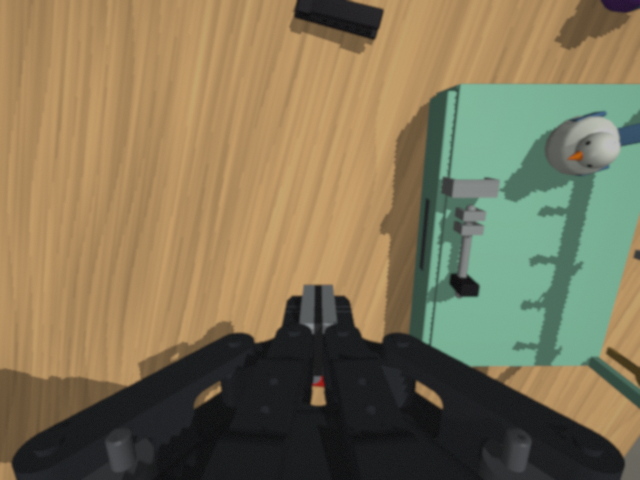

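The drawer is flush: the front's outer face is at 0.5255 and the housing edge at 0.532, with an 8 mm panel. The keeper sits by the guides at (470,187), the tab is at (464,286), and the bird hasn't moved. Next I'll go to the tab's right side.

play_rows(
  offset=[
    [4,-1.2,0],
    [9,-2.7,0],
    [14.4,-4.3,0],
    [14.4,-4.3,-4],
    [14.4,-4.3,-9],
    [14.4,-4.3,-11.5],
    [14.4,-4.3,-12.6],
    [14.4,-4.3,-12.6],
  ],
  yaw=[0,0,0,0,0,0,0,0],
)

```text
clock: 6.95
ee_pos: [0.6089, -0.1302, 0.0695]
tcp_rot: [-3.141, 0.001, 0.286]
force: [-0.5, -1.0, -0.3]
grip_width: -0.0
```

play_rows(
  offset=[
    [0,0,0.3],
    [-0.25,0.86,0.3],
    [-0.4,1.34,0.3],
    [-0.5,1.7,0.3],
    [-0.6,2.05,0.3],
    [-0.72,2.45,0.3],
    [-0.84,2.85,0.3],
    [-0.95,3.25,0.3],
    [-1.05,3.6,0.3],
    [-1.15,3.9,0.3],
    [-1.2,4.1,0.3],
    [-1.2,4.1,0.3],
  ],
  yaw=[0,0,0,0,0,0,0,0,0,0,0,0],
)

```text
clock: 8.45
ee_pos: [0.5969, -0.0891, 0.0732]
tcp_rot: [-3.141, 0.0, 0.286]
force: [-0.3, -0.5, 0.1]
grip_width: -0.0001
```

play_rows(
  offset=[
    [-0.06,0.2,0],
    [-0.11,0.38,0],
    [-0.15,0.5,0],
    [-0.15,0.5,0],
  ],
  yaw=[0,0,0,0],
)

```text
clock: 8.95
ee_pos: [0.5955, -0.0842, 0.0733]
tcp_rot: [-3.141, 0.0, 0.286]
force: [0.8, 0.0, 0.4]
grip_width: 0.0001
```

play_rows(
  offset=[
    [-0.04,0.14,0],
    [-0.08,0.28,0],
    [-0.11,0.38,0],
  ],
  yaw=[0,0,0],
)

```text
clock: 9.32
ee_pos: [0.595, -0.0823, 0.0735]
tcp_rot: [3.138, -0.001, 0.286]
force: [5.3, -16.9, -4.2]
grip_width: 0.0001
```

play_rows(
  offset=[
    [-0.03,0.1,0],
    [-0.03,0.1,0],
  ],
  yaw=[0,0],
)

```text
clock: 9.57
ee_pos: [0.5949, -0.0822, 0.0735]
tcp_rot: [3.137, -0.001, 0.285]
force: [6.5, -19.6, -5.6]
grip_width: -0.0001
```

play_rows(
  offset=[
    [0.15,-0.5,0],
    [0.6,-2,0],
    [0.6,-2,4],
    [0.6,-2,9],
    [-6,-4,13],
    [-12,-6,13],
    [-14,-6,13],
    [-14,-6,13],
  ],
  yaw=[0,0,0,0,0,0,0,0],
)

```text
clock: 10.58
ee_pos: [0.453, -0.1403, 0.2042]
tcp_rot: [3.141, -0.001, 0.284]
force: [1.1, 0.4, 0.5]
grip_width: 0.0003
```

```bash
python3 - <<'E'
from h import *
shot('wrist','w2'); shot('scene','sc2'); s=load('w2'); P=pts(s)
yaw=.286; ex=np.array([np.cos(yaw),np.sin(yaw)]); ey=np.array([-ex[1],ex[0]])
X,Y,Z=P[...,:2]@ex,P[...,:2]@ey,P[...,2]
hsv=cv2.cvtColor(s['p'],cv2.COLOR_RGB2HSV)
m=(cv2.inRange(hsv,(65,50,60),(92,255,255))>0)&(s['d']>0)&(abs(Z-.053)<.006)
for lo in(-.34,-.3,-.2,-.12):
    k=m&(abs(Y-lo)<.01); print(lo,np.percentile(X[k],[.5,2]))
tp=(s['p'].max(2)<70)&(s['d']>0)&(Z>.08)&(Z<.09)&(X>.535)&(X<.565)&(Y<-.2)&(Y>-.29)
print('top',tp.sum(),np.percentile(np.c_[X[tp],Y[tp],Z[tp]],[2,50,98],axis=0).round(4))
a=load('sc0')['p'][190:320,200:450];b=load('sc2')['p'][190:320,200:450]
cv2.imwrite('pics/cmp.png',cv2.resize(np.vstack([np.hstack([b]),]),None,fx=3.2,fy=3.2,interpolation=cv2.INTER_CUBIC)[:,:,::-1])
d=cv2.absdiff(load('sc0')['p'],load('sc2')['p']).max(2)>60
n,l,st,c=cv2.connectedComponentsWithStats(d.astype(np.uint8)); print([x.tolist() for x in st[1:] if x[4]>25])
E
```

```text
-0.34 [0.52559191 0.52701033]
-0.3 [0.52563669 0.52685186]
-0.2 [0.5257508  0.52646596]
-0.12 [0.52566824 0.5264424 ]
top 308 [[ 0.5426 -0.2361  0.0805]
 [ 0.5485 -0.2306  0.084 ]
 [ 0.5568 -0.2252  0.0856]]
[[304, 0, 33, 34, 346], [411, 0, 8, 7, 26], [456, 0, 14, 18, 97], [455, 32, 10, 6, 31], [308, 36, 28, 23, 288], [225, 41, 16, 10, 66], [423, 40, 12, 35, 194], [469, 43, 7, 19, 84], [284, 45, 13, 6, 44], [434, 46, 18, 16, 97], [295, 49, 9, 20, 110], [226, 61, 11, 15, 100], [286, 60, 52, 40, 960], [125, 102, 94, 30, 1075], [223, 107, 16, 10, 82], [295, 131, 65, 23, 809], [84, 133, 35, 12, 164], [361, 140, 22, 6, 59], [78, 144, 126, 108, 4465], [246, 147, 9, 5, 32], [241, 151, 32, 36, 550], [234, 215, 97, 64, 2001], [319, 243, 8, 6, 27]]
```

View pics/w2.png

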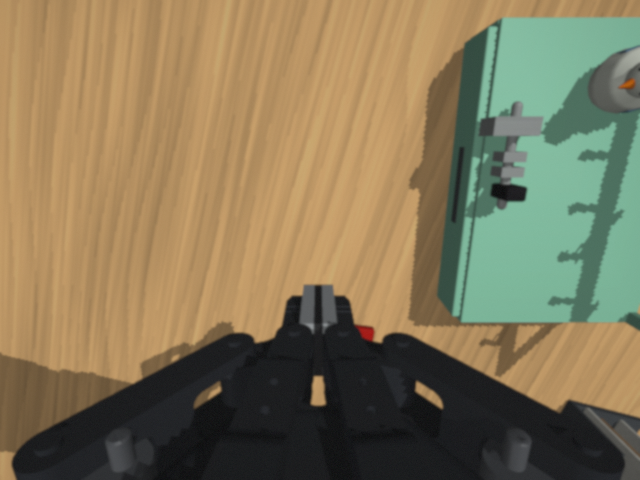

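View pics/cmp.png

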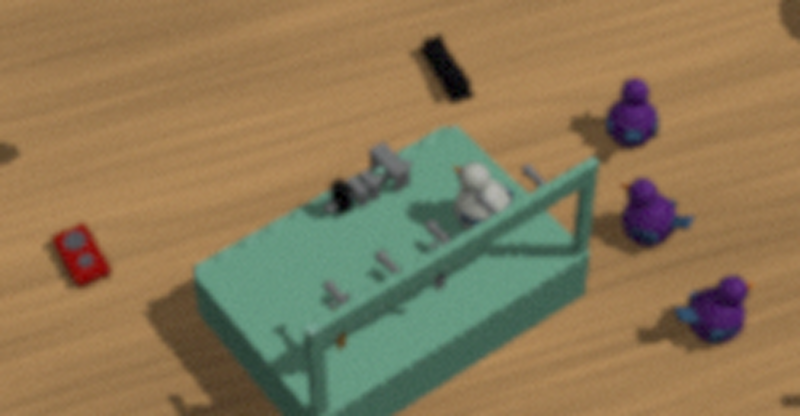

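The wrist view shows the rod coming out beyond the keeper at (517,106) and the tab up against the guide at (508,192). The drawer is flush, and the scene view shows the bird, clip, cover and purple birds unmoved. I'll hand in now.

```bash
python3 -c "
from rig import env
print(env.state()['force']); print(env.job_done())"
```

```text
[0.30084182 0.88397119 0.05696515]
the job is handed in; nothing more can be done
None
```

I pushed the drawer home with the shut fingertips until it met its stop, at about 29 N. Only then did I push the thumb tab sideways until the bolt stopped, at about 21 N. The job was handed in at about 10.7 s with the arm clear of everything.

**Drawer:** the last pictures show the front flush, with its outer face at 0.5256 m before and after bolting. That is about one panel thickness ahead of the housing edge, as it should be.

**Bolt:** the tab moved about 33 mm and the rod end shows beyond the keeper. The stated 35 mm includes the up to 6 mm it may already have been across at the start, so this matches a full stroke.

**Other things:** the bird, hair clip, key cover and the purple birds show no movement.

**Not checked:** the bike key can't be seen in the closed drawer. It was last seen lying in the drawer just before the push, and nothing touched it. No check failed or disagreed.

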